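# Bin the empty glue stick in the desk pedal bin

### The job

Throw the empty glue stick away in the little pedal bin: press the bin's pedal down and push it to the left under its hold-open catch so that the lid stays up by itself, let the pedal go, and drop the glue stick in. Then press the pedal to free it from the catch, bring it back to the middle and ease it up so that the lid comes down softly and shuts without slamming. Work the lid only with the pedal, press it gently, never hard against its stop, and leave everything else on the desk where it is.

Things in the scene. Friction and masses are not known exactly. Their poses are not given: they have to be found in the camera images.
- bin: Slim pedal bin, steel box on a black plinth, fixed. 170 mm deep (its x), 160 wide (y), 210 high to the rim. Origin: centre of its underside, on the desk. Its front with the pedal faces its -x, roughly towards the robot; its +y is left as the robot sees it. Walls 5 mm; inside 160 by 150 mm, floor 56 mm above the desk.
- bin_mouth (a point): Centre of the bin's mouth at rim height, 210 mm above the desk; axes as the bin's. The lid is hinged on the rear (+x) rim and, held open by the catch, stands 55 to 100 degrees up at the mouth's rear half: come in over the front half; a point 40 to 50 mm in front (-x) of this one is clear.
- pedal: The pedal: a 12 mm wide steel strip out of an L-shaped slot in the plinth's front, ending in a foot plate 50 mm (x) by 60 mm (y) with ribbed rubber top and 4 mm high rims along its left and right edges, 52 mm apart inside. Origin at its pivot, 25 mm behind the bin's centre, 30 mm up.
- pedal_pad (a point): Centre of the foot plate's rubber top; moves with the pedal. When up it is 150 mm in front (-x) of the bin's centre, 65 mm clear of its front face, about 50 mm above the desk. Pressing takes some 5 to 8 N down to the stop (see slot); over 20 N strains it. Bin and lid stand close by: a gripper leaning 15 to 30 degrees away from the bin has room, an upright one may touch the lid.
- slot (a point): Middle of the slot in the plinth's front, 35 mm up. A vertical leg; at its foot a notch to the left (+y) under a ledge. The foot plate passes under the ledge 18 to 30 mm down (differs from bin to bin: feel for it) and meets a firm rubber stop 2 to 3 mm lower. Kept between these it slides left 24 mm, easily; let up there, it rests under the ledge and stays.
- pedal_tilt (a joint): How far the pedal is pressed, rad: 0 up, 0.09 to 0.17 resting under the ledge, 0.015 to 0.02 more on the stop. One rad is 175 mm of travel at the foot plate. Sprung upwards: slid from under the ledge without being held down, it flies up and the lid slams.
- pedal_swing (a joint): How far the pedal is pushed to the left, rad: 0 in the middle, where it rises freely; about 0.14 at the end of the notch under the ledge.
- lid_hinge (a joint): How far the lid is open, rad: 0 shut; it is linked to the pedal and turns 10.4 times as far as pedal_tilt, so about 1.0 to 1.75 when the catch holds it.
- lid: The bin's black lid, 176 mm by 166 mm and 10 mm thick, with a steel panel; origin on its hinge line at the rear rim, extending to its -x when shut.
- glue_stick: The empty glue stick, lying on its side: white tube with a yellow band, orange cap. 92 mm long along its own x (cap at +x), 25 mm across, 22 g. Origin on its axis at mid-length, 12.5 mm above the desk. One of three small things in three places that change about.
- highlighter: Flat green highlighter pen, 120 mm long, 25 mm wide, 16 mm high, lying flat. Not to be disturbed.
- eraser: White eraser in a blue sleeve, 56 by 25 by 14 mm. Not to be disturbed.
- console: Charcoal handheld game console lying face up, 85 by 190 by 14 mm. Not to be disturbed.
- pencil_cup: Blue ceramic pencil cup, 80 mm across, 100 mm high, with pencils to 170 mm. Not to be disturbed.
- figurine_stand: Clear acrylic stand, 75 by 100 mm, 60 mm high, with a small orange cat figurine on it, 125 mm high in all. Not to be disturbed.
- mug: White mug, 78 mm across, 90 mm high. Not to be disturbed.
Things that resemble listed ones, but are neither listed nor needed, are in the scene too. What is shaped like the glue_stick but blue or red is not meant.

How it is judged:
By the outcome, as a careful person would: the job done as asked, in the order asked, and still so for the second after the job is handed in, with the robot touching nothing.
It also fails if it takes over 72 s, if anything falls off the work surface, if the arm or the gripper's body presses on something with over 40 N, if the wrist force passes 120 N, or if a joint passes its speed limit or range.

### The arm

A 6-joint arm with a two-finger parallel gripper is mounted at the origin on the work surface. World frame = base frame: x ahead of the robot, y to its left, z up, the work surface at z = 0. Lengths are in m, angles in rad, forces in N, time in s.
With the tool pointing down it reaches from about 0.3 to 0.775 m from the base axis. Payload 14.6 kg.
Tool frame: the origin (TCP) lies at the very end of the fingers, on their centre line; the grasp point (between the pads) lies 19 mm behind it; y points along the fingers, x is the direction in which the jaws open and shut, and the axes are right-handed (so a half turn about y gives the same grasp; the last joint's range is limited). The gripper opens to 94 mm and grips with 3 to 60 N. Pads are 16 mm wide; open, the fingers measure 119 mm over their backs; the gripper's body (75 mm by 177 mm) begins 78 mm behind the grasp point.
Start: joints at [1.1, 0.3, 1.521, -0, 1.321, -0.067], TCP at [0.216, 0.506, 0.205] pointing down, gripper open.
Joint ranges: [-3.03, 3.03], [-0.79, 2.21], [0.23, 2.52], [-1.04, 4.18], [0, 3.07], [-2.55, 2.55]. Speed limits (rad/s): [2.22, 2.22, 2.57, 3.14, 3.14, 3.14].

### API

Orientations are given as [roll, pitch, yaw] about the fixed x, y, z axes, in that order (R = Rz(yaw) Ry(pitch) Rx(roll)).
In Python, from station import get_obs, cams, hand_in gives the robot as it stands. The module is installed in compiled form; this text tells all that it offers.
- The arm moves only by the tool step_arm, never from a script. Its argument "plan" is a list of rows, each an object with "grip": the closure, from -1 (fully open) to 1 (shut), so that 0 is half open; "slide": the shift along the tool's x, y, z in m, a list of three; "spin": the turn about the tool's y in degrees. A call has 1 to 20 rows; each row shifts and turns the commanded pose from where the row before left it, along the tool's axes as they then stand; what a row does not reach is not made up. A row lasts 1/12 s, in which the tool goes at most 41.7 mm and 7.16 degrees, less where a joint would pass 70% of its speed; a pose out of reach is approached as far as the arm can. A call is refused whole if a number of a shift passes 0.0417 or a number of a turn 7.16, either way. A call with a gripper value outside its range is refused whole. The fingers move at their own pace and stop on an object; "force" is the grip in N (left out, the last holds). Time passes only in rows, so rows that do not move let the fingers close. It gives the time, the measured TCP pose, the force and the opening at its end, in the units of the state.
- get_obs(): the state, without advancing time (a new reading comes with each control period).
- cams.camera(name): name is "side" or "top"; returns the picture (384x512x3 uint8, blue, green, red); there is no depth.
- cams.calibration(name): a dict with "K" (3x3 intrinsics, pixels), "T" (4x4, takes a point from camera to world coordinates). Camera axes: x right, y up, looking along -z (the intrinsics and any distortion apply to the point x, -y, -z); pixel columns grow to the right and rows downward; lengths in m; the calibration is good to about 2 mm. A picture is of the moment at which its call begins. calibration takes no time and is no camera call.
- hand_in(): hands the job in, once; it reports no verdict.
The state is a dict: "time_s": time; "qpos": joint angles; "joint_vel": joint speeds; "tau": joint torques, N m; "ee_pos": TCP position; "eef_rot": TCP orientation; "force": force on the tool from outside, world axes, zero at the start; "moment": the same for the moment, N m; "grip_width": finger opening in m.
Only numpy, scipy, OpenCV 4.12 (cv2) and the standard library are available. Lean on these libraries where they do the work, as an engineer would, in place of code of your own. Each camera call takes 0.05 s, during which the arm holds its last target.

## Working session

There is one attempt and no reset: what is moved stays moved. The work goes in short steps, Python scripts to look and compute and a tool call to move; the robot and the scene stay as the last step left them, time stands still between calls to the robot, and variables do not carry over. Pictures are saved under pics/ and viewed, and the job is handed in when it is done.

Besides the shell and the picture viewer there is one more tool, called after "Request:" as name(argument=value, ...) on one line, values as JSON. step_arm: Moves the arm, as the interface text tells. Its arguments: {"type":"object","properties":{"plan":{"type":"array","items":{"type":"object","properties":{"grip":{"type":"number"},"slide":{"type":"array","items":{"type":"number"}},"spin":{"type":"number"}}}},"force":{"type":"number"}},"required":["plan"]}

```bash
mkdir -p pics; python3 - <<'E'
from station import get_obs,cams
import cv2,numpy as np
o=get_obs();print(o)
for n in ("side","top"):
    im=cams.camera(n);cv2.imwrite(f"pics/{n}0.png",im)
    c=cams.calibration(n);print(n,{k:np.round(v,4).tolist() for k,v in c.items()})
E
```

```text
{'time_s': 0.0, 'qpos': array([ 1.10041083e+00,  3.00501008e-01,  1.52157770e+00,  3.72703264e-07,
        1.32070748e+00, -6.65878217e-02]), 'joint_vel': array([ 0.00210064, -0.00023876, -0.00055305,  0.00098849,  0.00132406,
        0.00036857]), 'tau': array([-1.84456570e-03, -5.31807590e+01, -3.52740026e+01,  7.08691031e-02,
        2.44240573e-02, -6.90851493e-05]), 'ee_pos': array([0.2159788 , 0.50553195, 0.20487136]), 'eef_rot': array([-1.57071655e+00,  1.19086326e-03,  1.16699860e+00]), 'force': array([0.41320372, 0.22466141, 0.78855519]), 'moment': array([ 0.01968329, -0.00810844,  0.00388152]), 'grip_width': 0.09427967676875612}
side {'K': [[373.146, 0.0, 251.6436], [0.0, 373.146, 193.2165], [0.0, 0.0, 1.0]], 'T': [[0.1303, 0.9155, -0.3807, 0.1385], [-0.9914, 0.1177, -0.0565, -0.0533], [-0.007, 0.3848, 0.923, 1.2938], [0.0, 0.0, 0.0, 1.0]]}
top {'K': [[458.3085, 0.0, 256.6824], [0.0, 458.3085, 189.4256], [0.0, 0.0, 1.0]], 'T': [[-0.0119, 0.9941, -0.1075, 0.4714], [-0.9998, -0.0102, 0.0162, 0.0514], [0.015, 0.1077, 0.9941, 1.522], [0.0, 0.0, 0.0, 1.0]]}
```

```bash
ls -la
```

```text
total 12
drwxr-xr-x  3 agent agent 4096 Dec  6 07:02 .
drwxr-xr-x 23 root  root  4096 Dec  6 07:02 ..
drwxr-xr-x  2 agent agent 4096 Dec  6 07:03 pics
```

View pics/side0.png

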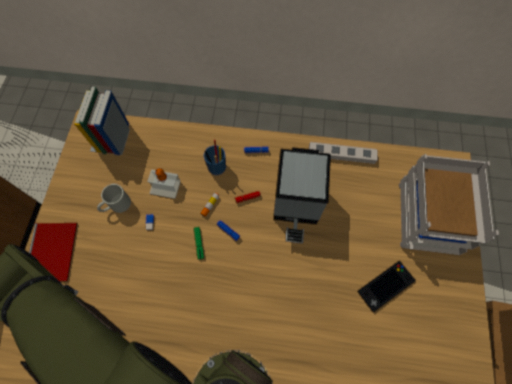

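View pics/top0.png

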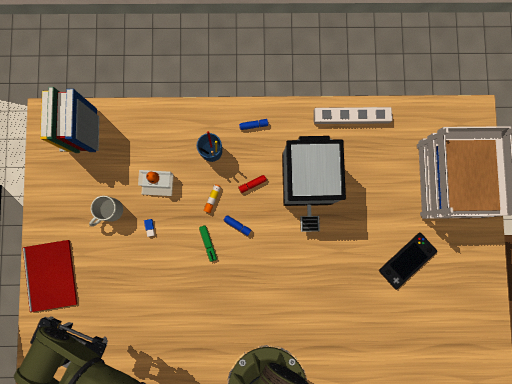

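Lookalikes in the top view: white, yellow and orange stick (213,199); red stick (253,184); blue sticks (237,225) and (254,125); green highlighter (208,243). The description fits the one at (213,199). Next is a close crop to check it, then measuring.

```bash
cat > h.py <<'E'
import numpy as np,cv2
from station import get_obs,cams
from scipy.spatial.transform import Rotation as Ro
def ray(n,u,v):
    c=cams.calibration(n);K=c["K"];T=c["T"]
    d=np.array([(u-K[0,2])/K[0,0],-(v-K[1,2])/K[1,1],-1.0])
    return T[:3,3],T[:3,:3]@d
def onz(n,u,v,z):
    o,d=ray(n,u,v);return o+d*(z-o[2])/d[2]
def proj(n,p):
    c=cams.calibration(n);K=c["K"];T=c["T"]
    q=T[:3,:3].T@(np.array(p)-T[:3,3]);return K[0,0]*q[0]/-q[2]+K[0,2],K[1,1]*-q[1]/-q[2]+K[1,2]
E
python3 - <<'E'
from h import *
t=cv2.imread("pics/top0.png");s=cv2.imread("pics/side0.png")
a=cv2.resize(t[130:270,130:270],(400,400),interpolation=cv2.INTER_CUBIC)
b=cv2.resize(t[120:245,270:360],(288,400),interpolation=cv2.INTER_CUBIC)
cv2.imwrite("pics/crop1.png",np.hstack([a,b]))
a=cv2.resize(s[130:270,140:260],(343,400),interpolation=cv2.INTER_CUBIC)
b=cv2.resize(s[140:250,260:340],(291,400),interpolation=cv2.INTER_CUBIC)
cv2.imwrite("pics/crop2.png",np.hstack([a,b]))
for n,im in(("top",t),("side",s)):
    hsv=cv2.cvtColor(im,cv2.COLOR_BGR2HSV)
    x0,y0,x1,y1=(200,180,226,218) if n=="top" else (197,190,224,222)
    h=hsv[y0:y1,x0:x1]
    m=((h[...,2]>150)&((h[...,1]<70)|(h[...,1]>190))).astype(np.uint8)
    k,l,st,ce=cv2.connectedComponentsWithStats(m);print(n,st.tolist())
    i=1+np.argmax(st[1:,4]);r=cv2.minAreaRect(np.argwhere(l==i)[:,::-1].astype(np.float32));u,v=r[0][0]+x0,r[0][1]+y0
    print(r,u,v,onz(n,u,v,.0125))
    bx=cv2.boxPoints(r)+[x0,y0];print([np.round(onz(n,*p,.0125),3).tolist() for p in bx])
E
```

```text
top [[0, 0, 26, 38, 835], [3, 4, 17, 28, 153]]
((11.254436492919922, 17.68935203552246), (5.923077583312988, 29.384618759155273), 22.61986541748047) 211.25443649291992 197.68935203552246 [0.60870203 0.17712985 0.0125    ]
[[0.568, 0.205, 0.012], [0.658, 0.167, 0.012], [0.65, 0.149, 0.012], [0.56, 0.187, 0.012]]
side [[0, 0, 27, 32, 831], [17, 4, 2, 3, 5], [12, 7, 4, 5, 10], [10, 13, 3, 3, 5], [5, 18, 4, 5, 13]]
((6.500001430511475, 20.000001907348633), (2.1213202476501465, 4.949747085571289), 45.0) 203.50000143051147 210.00000190734863 [0.57865842 0.19104737 0.0125    ]
[[0.574, 0.199, 0.012], [0.589, 0.189, 0.012], [0.584, 0.183, 0.012], [0.569, 0.193, 0.012]]
```

View pics/crop1.png

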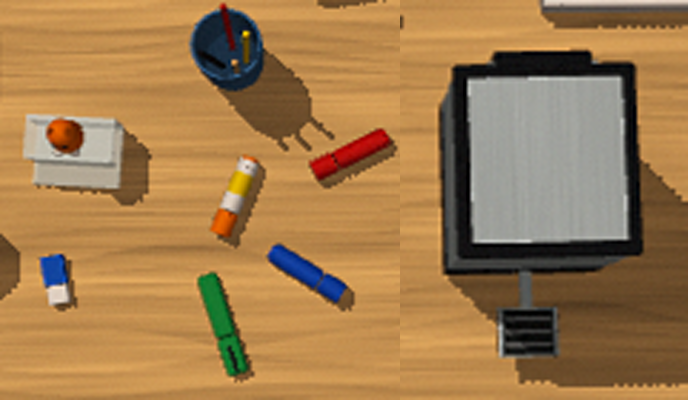

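View pics/crop2.png

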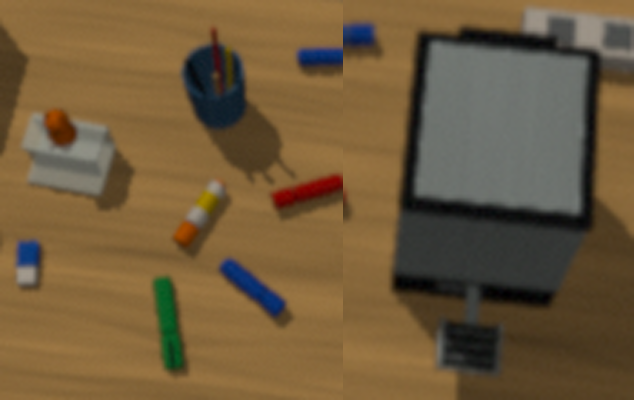

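The crop shows the white and yellow tube with its orange cap at top (212,198), and the foot plate at top (310,224) / side (295,236). Now positions.

```bash
python3 - <<'E'
from h import *
f=lambda x,y:(x*.35+130-.3,y*.35+130-.3)
for p in((248,157),(222,235),(235,196)):print("stick",onz("top",*f(*p),.0125).round(4))
g=lambda x,y:((x-343)*.35+140,0)
for p in((218,184),(182,243)):print("stick side",onz("side",p[0]*.35+140-.3,p[1]*.35+130-.3,.0125).round(4))
t=lambda x,y:((x-400)*.3125+270-.3,y*.3125+120-.3)
print("pad top",[onz("top",*t(*p),.05).round(4).tolist() for p in((500,309),(557,309),(556,356),(502,356),(528.7,332.5))])
sd=lambda x,y:((x-343)*.275+260-.3,y*.275+140-.3)
print("pad side",[onz("side",*sd(*p),.05).round(4).tolist() for p in((442,322),(501,324),(498,374),(439,369),(470,347))])
print("lid top",[onz("top",*t(*p),.220).round(4).tolist() for p in((455,66),(635,62),(641,253),(444,260))])
print("lid side",[onz("side",*sd(*p),.220).round(4).tolist() for p in((420,33),(598,52),(585,228),(405,205))])
print("panel",[onz("top",*t(*p),.220).round(4).tolist() for p in((467,78),(623,76),(627,240),(472,243))])
E
```

```text
stick [0.6519 0.1597 0.0125]
stick [0.5617 0.1899 0.0125]
stick [0.6067 0.1748 0.0125]
stick side [0.6466 0.1562 0.0125]
stick side [0.5605 0.1881 0.0125]
pad top [[0.5423, -0.1139, 0.05], [0.5417, -0.1713, 0.05], [0.4946, -0.1691, 0.05], [0.4953, -0.1149, 0.05], [0.5184, -0.1422, 0.05]]
pad side [[0.5364, -0.1159, 0.05], [0.5417, -0.1718, 0.05], [0.4924, -0.1728, 0.05], [0.4901, -0.1174, 0.05], [0.5152, -0.1445, 0.05]]
lid top [[0.7542, -0.059, 0.22], [0.7565, -0.2224, 0.22], [0.5827, -0.2221, 0.22], [0.5783, -0.0458, 0.22]]
lid side [[0.7501, -0.062, 0.22], [0.751, -0.222, 0.22], [0.5803, -0.2196, 0.22], [0.5818, -0.0662, 0.22]]
panel [[0.7431, -0.0696, 0.22], [0.7437, -0.2111, 0.22], [0.5945, -0.21, 0.22], [0.5933, -0.0711, 0.22]]
```

Foot plate at about (0.517, -0.143, 0.05), bin centre about (0.667, -0.142) with yaw near 0, stick at (0.606, 0.174). First I turn the jaws along world y, so the narrow side of the gripper faces the bin, and travel.

Request:
step_arm(plan=[{"grip": 1, "spin": -5.8}, {"grip": 1, "spin": -5.8}, {"grip": 1, "spin": -5.8}, {"grip": 1, "spin": -5.7}, {"grip": 1, "slide": [-0.027, 0, -0.012]}, {"grip": 1, "slide": [-0.027, 0, -0.012]}, {"grip": 1, "slide": [-0.027, 0, -0.012]}, {"grip": 1, "slide": [-0.027, 0, -0.012]}, {"grip": 1, "slide": [-0.027, 0, -0.012]}, {"grip": 1, "slide": [-0.027, 0, -0.012]}, {"grip": 1, "slide": [-0.027, 0, -0.012]}, {"grip": 1, "slide": [-0.027, 0, -0.012]}, {"grip": 1, "slide": [-0.027, 0, -0.012]}, {"grip": 1, "slide": [-0.027, 0, -0.012]}, {"grip": 1, "slide": [-0.027, 0, -0.012]}, {"grip": 1, "slide": [-0.027, 0, -0.012]}, {"grip": 1, "slide": [-0.027, 0, -0.012]}, {"grip": 1, "slide": [-0.027, 0, -0.012]}, {"grip": 1, "slide": [-0.027, 0, -0.012]}, {"grip": 1, "slide": [-0.027, 0, -0.012]}], force=20)

```text
schema error: expected keys grip, slide, spin
```

Every row needs all three keys.

Request:
step_arm(plan=[{"grip": 1, "slide": [0, 0, 0], "spin": -5.8}, {"grip": 1, "slide": [0, 0, 0], "spin": -5.8}, {"grip": 1, "slide": [0, 0, 0], "spin": -5.8}, {"grip": 1, "slide": [0, 0, 0], "spin": -5.7}, {"grip": 1, "slide": [-0.027, 0, -0.012], "spin": 0}, {"grip": 1, "slide": [-0.027, 0, -0.012], "spin": 0}, {"grip": 1, "slide": [-0.027, 0, -0.012], "spin": 0}, {"grip": 1, "slide": [-0.027, 0, -0.012], "spin": 0}, {"grip": 1, "slide": [-0.027, 0, -0.012], "spin": 0}, {"grip": 1, "slide": [-0.027, 0, -0.012], "spin": 0}, {"grip": 1, "slide": [-0.027, 0, -0.012], "spin": 0}, {"grip": 1, "slide": [-0.027, 0, -0.012], "spin": 0}, {"grip": 1, "slide": [-0.027, 0, -0.012], "spin": 0}, {"grip": 1, "slide": [-0.027, 0, -0.012], "spin": 0}, {"grip": 1, "slide": [-0.027, 0, -0.012], "spin": 0}, {"grip": 1, "slide": [-0.027, 0, -0.012], "spin": 0}, {"grip": 1, "slide": [-0.027, 0, -0.012], "spin": 0}, {"grip": 1, "slide": [-0.027, 0, -0.012], "spin": 0}, {"grip": 1, "slide": [-0.027, 0, -0.012], "spin": 0}, {"grip": 1, "slide": [-0.027, 0, -0.012], "spin": 0}], force=20)

```text
time_s: 1.77
ee_pos: [0.408, 0.0722, 0.2054]
eef_rot: [-1.571, 0.0, 1.57]
force: [0.6, 0.4, -0.2]
grip_width: 0.0003
```

Request:
step_arm(plan=[{"grip": 1, "slide": [-0.0215, 0.004, -0.0099], "spin": 0}, {"grip": 1, "slide": [-0.0215, 0.004, -0.0099], "spin": 0}, {"grip": 1, "slide": [-0.0215, 0.004, -0.0099], "spin": 0}, {"grip": 1, "slide": [-0.0215, 0.004, -0.0099], "spin": 0}, {"grip": 1, "slide": [-0.0215, 0.004, -0.0099], "spin": 0}, {"grip": 1, "slide": [-0.0215, 0.012, -0.0099], "spin": 0}, {"grip": 1, "slide": [-0.0215, 0.012, -0.0099], "spin": 0}, {"grip": 1, "slide": [-0.0215, 0.015, -0.0099], "spin": 0}, {"grip": 1, "slide": [-0.0215, 0.02, -0.0099], "spin": 0}, {"grip": 1, "slide": [-0.0215, 0.02, -0.0099], "spin": 0}, {"grip": 1, "slide": [0, 0.015, 0], "spin": 0}, {"grip": 1, "slide": [0, 0.01, 0], "spin": 0}, {"grip": 1, "slide": [0, 0, 0], "spin": 0}])

```text
time_s: 2.85
ee_pos: [0.5055, -0.1409, 0.0793]
eef_rot: [-1.567, -0.001, 1.57]
force: [-0.9, -0.2, -0.3]
grip_width: 0.0004
```

```bash
python3 - <<'E'
from h import *
o=get_obs();print(o["ee_pos"],o["force"],o["time_s"])
t=cams.camera("top");s=cams.camera("side")
a=cv2.resize(t[120:260,260:360],(400,560),interpolation=cv2.INTER_CUBIC)
b=cv2.resize(s[140:280,240:340],(400,560),interpolation=cv2.INTER_CUBIC)
cv2.imwrite("pics/c3.png",np.hstack([a,b]))
E
```

```text
[ 0.50549862 -0.1409409   0.07928849] [-0.85705122 -0.1919772  -0.3119212 ] 2.85
```

View pics/c3.png

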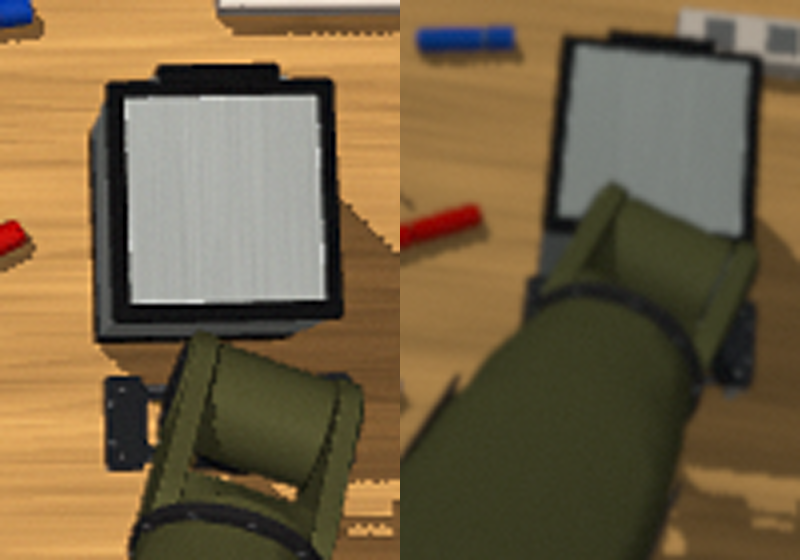

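```bash
python3 - <<'E'
from h import *
for z in(.2,.25,.3,.35): print(z,onz("top",260+203/4,120+333/4,z).round(3),"side",onz("side",240+215/4,140+185/4,z).round(3))
E
```

```text
0.2 [ 0.572 -0.126  0.2  ] side [ 0.631 -0.117  0.2  ]
0.25 [ 0.569 -0.12   0.25 ] side [ 0.608 -0.114  0.25 ]
0.3 [ 0.565 -0.113  0.3  ] side [ 0.586 -0.111  0.3  ]
0.35 [ 0.561 -0.106  0.35 ] side [ 0.563 -0.108  0.35 ]
```

The wrist's front reaches x≈0.56 and the lid edge stays behind x≈0.58, so there is room. Now I press in small steps and feel the force.

Request:
step_arm(plan=[{"grip": 1, "slide": [0, 0.006, 0], "spin": 0}, {"grip": 1, "slide": [0, 0.006, 0], "spin": 0}, {"grip": 1, "slide": [0, 0.006, 0], "spin": 0}, {"grip": 1, "slide": [0, 0.004, 0], "spin": 0}, {"grip": 1, "slide": [0, 0.003, 0], "spin": 0}, {"grip": 1, "slide": [0, 0.003, 0], "spin": 0}, {"grip": 1, "slide": [0, 0, 0], "spin": 0}])

```text
time_s: 3.53
ee_pos: [0.5065, -0.1414, 0.0529]
eef_rot: [-1.57, -0.0, 1.57]
force: [0.7, 1.0, -0.2]
grip_width: 0.0005
```

Request:
step_arm(plan=[{"grip": 1, "slide": [0, 0.002, 0], "spin": 0}, {"grip": 1, "slide": [0, 0.002, 0], "spin": 0}, {"grip": 1, "slide": [0, 0.002, 0], "spin": 0}, {"grip": 1, "slide": [0, 0.002, 0], "spin": 0}, {"grip": 1, "slide": [0, 0, 0], "spin": 0}])

```text
time_s: 3.95
ee_pos: [0.5065, -0.1415, 0.0453]
eef_rot: [-1.57, 0.0, 1.57]
force: [-2.0, -0.6, 4.7]
grip_width: 0.0007
```

Request:
step_arm(plan=[{"grip": 1, "slide": [0, 0.002, 0], "spin": 0}, {"grip": 1, "slide": [0, 0.002, 0], "spin": 0}, {"grip": 1, "slide": [0, 0.002, 0], "spin": 0}, {"grip": 1, "slide": [0, 0.002, 0], "spin": 0}, {"grip": 1, "slide": [0, 0.002, 0], "spin": 0}, {"grip": 1, "slide": [0, 0, 0], "spin": 0}])

```text
time_s: 4.45
ee_pos: [0.5063, -0.1414, 0.0352]
eef_rot: [-1.57, -0.0, 1.57]
force: [-3.8, -0.6, 3.7]
grip_width: 0.0006
```

Request:
step_arm(plan=[{"grip": 1, "slide": [0, 0.001, 0], "spin": 0}, {"grip": 1, "slide": [0, 0.001, 0], "spin": 0}, {"grip": 1, "slide": [0, 0.001, 0], "spin": 0}, {"grip": 1, "slide": [0, 0, 0], "spin": 0}])

```text
time_s: 4.78
ee_pos: [0.5065, -0.1415, 0.0324]
eef_rot: [-1.57, -0.0, 1.57]
force: [-4.1, 0.5, 4.6]
grip_width: 0.0004
```

```bash
python3 - <<'E'
from h import *
t=cams.camera("top");s=cams.camera("side")
a=cv2.resize(t[120:260,260:360],(400,560),interpolation=cv2.INTER_CUBIC)
b=cv2.resize(s[140:280,240:340],(400,560),interpolation=cv2.INTER_CUBIC)
cv2.imwrite("pics/c4.png",np.hstack([a,b]))
E
```

```text
(no output)
```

View pics/c4.png

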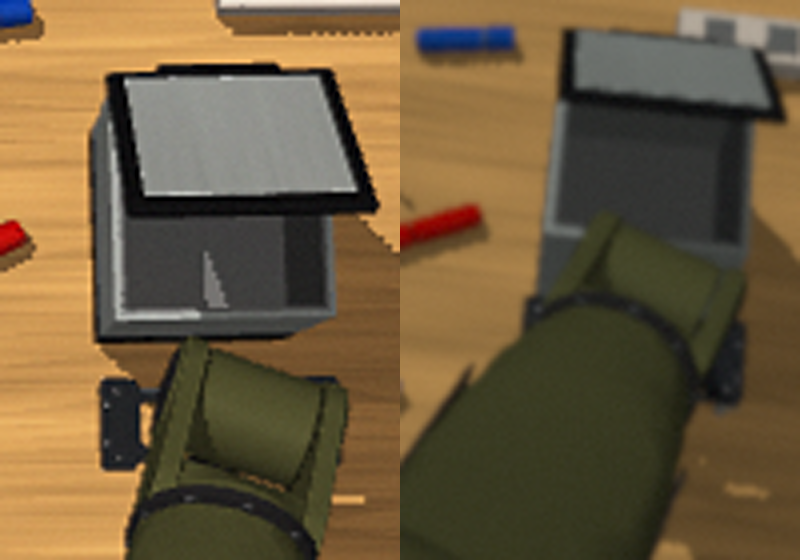

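The lid is opening, about 50° up, with wrist clearance. I go on 1 mm at a time.

Request:
step_arm(plan=[{"grip": 1, "slide": [0, 0.001, 0], "spin": 0}, {"grip": 1, "slide": [0, 0, 0], "spin": 0}])

```text
time_s: 5.05
ee_pos: [0.5065, -0.1415, 0.0315]
eef_rot: [-1.57, 0.0, 1.57]
force: [-3.7, 0.9, 5.7]
grip_width: 0.0003
```

Request:
step_arm(plan=[{"grip": 1, "slide": [0, 0.001, 0], "spin": 0}, {"grip": 1, "slide": [0, 0, 0], "spin": 0}])

```text
time_s: 5.22
ee_pos: [0.5066, -0.1415, 0.0305]
eef_rot: [-1.571, 0.0, 1.57]
force: [-4.5, 0.2, 4.8]
grip_width: 0.0007
```

Request:
step_arm(plan=[{"grip": 1, "slide": [0, 0.001, 0], "spin": 0}, {"grip": 1, "slide": [0, 0, 0], "spin": 0}])

```text
time_s: 5.38
ee_pos: [0.5067, -0.1415, 0.0295]
eef_rot: [-1.571, 0.0, 1.57]
force: [-3.3, -0.1, 4.8]
grip_width: 0.0003
```

Request:
step_arm(plan=[{"grip": 1, "slide": [0, 0.001, 0], "spin": 0}, {"grip": 1, "slide": [0, 0, 0], "spin": 0}])

```text
time_s: 5.55
ee_pos: [0.5067, -0.1415, 0.0285]
eef_rot: [-1.571, 0.0, 1.57]
force: [-4.2, -0.1, 5.1]
grip_width: 0.0008
```

Request:
step_arm(plan=[{"grip": 1, "slide": [0, 0.001, 0], "spin": 0}, {"grip": 1, "slide": [0, 0, 0], "spin": 0}])

```text
time_s: 5.72
ee_pos: [0.5067, -0.1415, 0.0275]
eef_rot: [-1.571, 0.0, 1.57]
force: [-2.3, -0.4, 5.2]
grip_width: 0.0005
```

Request:
step_arm(plan=[{"grip": 1, "slide": [0, 0.001, 0], "spin": 0}, {"grip": 1, "slide": [0, 0, 0], "spin": 0}])

```text
time_s: 5.88
ee_pos: [0.5067, -0.1415, 0.0265]
eef_rot: [-1.571, 0.0, 1.57]
force: [-3.3, 0.1, 5.0]
grip_width: 0.0003
```

Request:
step_arm(plan=[{"grip": 1, "slide": [0, 0.0008, 0], "spin": 0}, {"grip": 1, "slide": [0, 0, 0], "spin": 0}])

```text
time_s: 6.05
ee_pos: [0.5067, -0.1415, 0.0257]
eef_rot: [-1.571, 0.0, 1.57]
force: [-2.9, 0.6, 5.3]
grip_width: 0.0004
```

Request:
step_arm(plan=[{"grip": 1, "slide": [0, 0.0008, 0], "spin": 0}, {"grip": 1, "slide": [0, 0, 0], "spin": 0}])

```text
time_s: 6.22
ee_pos: [0.5068, -0.1415, 0.025]
eef_rot: [-1.571, 0.0, 1.57]
force: [-2.5, -0.4, 4.6]
grip_width: 0.0001
```

Request:
step_arm(plan=[{"grip": 1, "slide": [0, 0.0008, 0], "spin": 0}, {"grip": 1, "slide": [0, 0, 0], "spin": 0}])

```text
time_s: 6.38
ee_pos: [0.5068, -0.1415, 0.0242]
eef_rot: [-1.571, 0.0, 1.57]
force: [-2.2, 0.4, 4.7]
grip_width: 0.0005
```

Request:
step_arm(plan=[{"grip": 1, "slide": [0, 0.0008, 0], "spin": 0}, {"grip": 1, "slide": [0, 0, 0], "spin": 0}])

```text
time_s: 6.55
ee_pos: [0.5068, -0.1415, 0.0234]
eef_rot: [-1.571, 0.0, 1.57]
force: [-3.0, -0.4, 6.1]
grip_width: 0.0005
```

Request:
step_arm(plan=[{"grip": 1, "slide": [0, 0.0006, 0], "spin": 0}, {"grip": 1, "slide": [0, 0, 0], "spin": 0}])

```text
time_s: 6.72
ee_pos: [0.5068, -0.1415, 0.0228]
eef_rot: [-1.571, 0.0, 1.57]
force: [-2.7, 0.1, 5.4]
grip_width: 0.0008
```

Request:
step_arm(plan=[{"grip": 1, "slide": [0, 0.0006, 0], "spin": 0}, {"grip": 1, "slide": [0, 0, 0], "spin": 0}])

```text
time_s: 6.88
ee_pos: [0.5069, -0.1415, 0.0222]
eef_rot: [-1.571, 0.0, 1.57]
force: [-2.1, -0.3, 4.9]
grip_width: 0.0004
```

Request:
step_arm(plan=[{"grip": 1, "slide": [0, 0.0006, 0], "spin": 0}, {"grip": 1, "slide": [0, 0, 0], "spin": 0}])

```text
time_s: 7.05
ee_pos: [0.5069, -0.1415, 0.0216]
eef_rot: [-1.571, 0.0, 1.57]
force: [-3.1, -0.2, 4.8]
grip_width: 0.0009
```

Request:
step_arm(plan=[{"grip": 1, "slide": [0, 0.0006, 0], "spin": 0}, {"grip": 1, "slide": [0, 0, 0], "spin": 0}])

```text
time_s: 7.22
ee_pos: [0.5069, -0.1415, 0.021]
eef_rot: [-1.571, 0.0, 1.57]
force: [-2.1, -0.3, 4.4]
grip_width: 0.0005
```

Request:
step_arm(plan=[{"grip": 1, "slide": [0, 0.0006, 0], "spin": 0}, {"grip": 1, "slide": [0, 0, 0], "spin": 0}])

```text
time_s: 7.38
ee_pos: [0.507, -0.1415, 0.0205]
eef_rot: [-1.572, 0.0, 1.57]
force: [-1.6, 0.6, 4.9]
grip_width: 0.0005
```

Request:
step_arm(plan=[{"grip": 1, "slide": [0, 0.0006, 0], "spin": 0}, {"grip": 1, "slide": [0, 0, 0], "spin": 0}])

```text
time_s: 7.55
ee_pos: [0.507, -0.1415, 0.0199]
eef_rot: [-1.572, 0.0, 1.57]
force: [-0.5, 0.3, 5.0]
grip_width: 0.0003
```

Request:
step_arm(plan=[{"grip": 1, "slide": [0, 0.0006, 0], "spin": 0}, {"grip": 1, "slide": [0, 0, 0], "spin": 0}])

```text
time_s: 7.72
ee_pos: [0.5071, -0.1415, 0.0193]
eef_rot: [-1.572, 0.0, 1.57]
force: [-0.9, 0.1, 4.4]
grip_width: 0.0005
```

```bash
python3 - <<'E'
from h import *
t=cams.camera("top");s=cams.camera("side")
a=cv2.resize(t[120:260,260:360],(400,560),interpolation=cv2.INTER_CUBIC)
b=cv2.resize(s[140:280,240:340],(400,560),interpolation=cv2.INTER_CUBIC)
cv2.imwrite("pics/c5.png",np.hstack([a,b]))
E
```

```text
(no output)
```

View pics/c5.png

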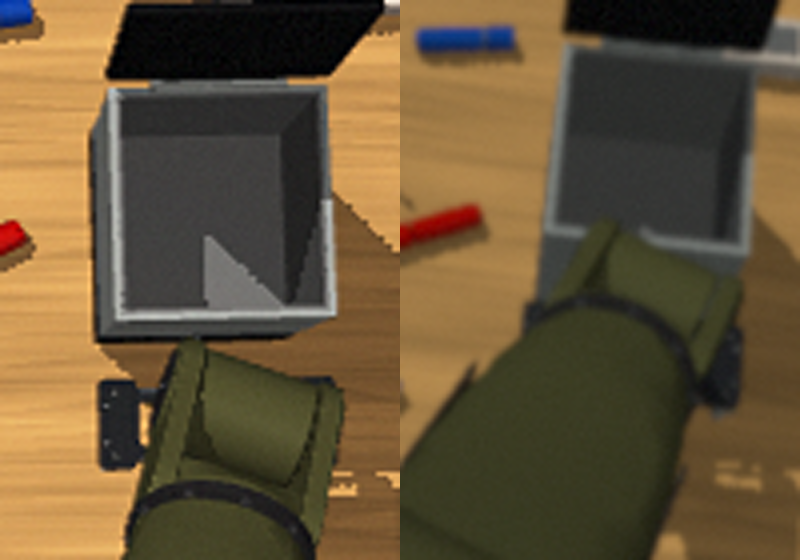

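The lid stands about vertical, so the ledge is near. I keep feeling for the stop.

Request:
step_arm(plan=[{"grip": 1, "slide": [0, 0.0006, 0], "spin": 0}, {"grip": 1, "slide": [0, 0, 0], "spin": 0}])

```text
time_s: 7.98
ee_pos: [0.5071, -0.1415, 0.0187]
eef_rot: [-1.572, 0.0, 1.57]
force: [-0.2, -0.3, 4.1]
grip_width: 0.0002
```

Request:
step_arm(plan=[{"grip": 1, "slide": [0, 0.0006, 0], "spin": 0}, {"grip": 1, "slide": [0, 0, 0], "spin": 0}])

```text
time_s: 8.15
ee_pos: [0.507, -0.1415, 0.018]
eef_rot: [-1.572, 0.0, 1.57]
force: [-0.2, 0.2, 4.7]
grip_width: 0.0004
```

Request:
step_arm(plan=[{"grip": 1, "slide": [0, 0.0006, 0], "spin": 0}, {"grip": 1, "slide": [0, 0, 0], "spin": 0}])

```text
time_s: 8.32
ee_pos: [0.5071, -0.1415, 0.0174]
eef_rot: [-1.572, 0.0, 1.57]
force: [0.4, -0.3, 4.9]
grip_width: 0.0006
```

Request:
step_arm(plan=[{"grip": 1, "slide": [0, 0.0005, 0], "spin": 0}, {"grip": 1, "slide": [0, 0, 0], "spin": 0}])

```text
time_s: 8.48
ee_pos: [0.5071, -0.1415, 0.0169]
eef_rot: [-1.572, 0.0, 1.57]
force: [0.9, -0.4, 4.8]
grip_width: 0.0007
```

Request:
step_arm(plan=[{"grip": 1, "slide": [0, 0.0005, 0], "spin": 0}, {"grip": 1, "slide": [0, 0, 0], "spin": 0}])

```text
time_s: 8.65
ee_pos: [0.5071, -0.1415, 0.0164]
eef_rot: [-1.572, 0.0, 1.57]
force: [1.3, 0.4, 4.8]
grip_width: 0.0003
```

Request:
step_arm(plan=[{"grip": 1, "slide": [0, 0.0005, 0], "spin": 0}, {"grip": 1, "slide": [0, 0, 0], "spin": 0}])

```text
time_s: 8.82
ee_pos: [0.5071, -0.1415, 0.0159]
eef_rot: [-1.572, 0.0, 1.57]
force: [2.5, -0.7, 5.0]
grip_width: 0.0003
```

Request:
step_arm(plan=[{"grip": 1, "slide": [0, 0.0005, 0], "spin": 0}, {"grip": 1, "slide": [0, 0, 0], "spin": 0}])

```text
time_s: 8.98
ee_pos: [0.5072, -0.1415, 0.0155]
eef_rot: [-1.572, 0.0, 1.57]
force: [1.8, 0.4, 6.3]
grip_width: 0.0003
```

Request:
step_arm(plan=[{"grip": 1, "slide": [0, 0.0005, 0], "spin": 0}, {"grip": 1, "slide": [0, 0, 0], "spin": 0}])

```text
time_s: 9.15
ee_pos: [0.5072, -0.1416, 0.0152]
eef_rot: [-1.572, 0.0, 1.57]
force: [1.3, 0.8, 9.4]
grip_width: 0.0003
```

Request:
step_arm(plan=[{"grip": 1, "slide": [0, 0.0005, 0], "spin": 0}, {"grip": 1, "slide": [0, 0, 0], "spin": 0}])

```text
time_s: 9.32
ee_pos: [0.5073, -0.1416, 0.0149]
eef_rot: [-1.572, 0.0, 1.57]
force: [-1.5, 0.2, 12.8]
grip_width: 0.0004
```

The stop is felt at z≈0.0155 (force rising to 13 N). I back off about 1.5 mm and slide left.

Request:
step_arm(plan=[{"grip": 1, "slide": [0, -0.002, 0], "spin": 0}, {"grip": 1, "slide": [0, 0, 0], "spin": 0}])

```text
time_s: 9.48
ee_pos: [0.5071, -0.1415, 0.0167]
eef_rot: [-1.572, 0.0, 1.57]
force: [1.2, 0.2, 5.9]
grip_width: 0.0006
```

Request:
step_arm(plan=[{"grip": 1, "slide": [0.002, 0, 0], "spin": 0}, {"grip": 1, "slide": [0.002, 0, 0], "spin": 0}, {"grip": 1, "slide": [0.002, 0, 0], "spin": 0}, {"grip": 1, "slide": [0, 0, 0], "spin": 0}])

```text
time_s: 9.82
ee_pos: [0.5071, -0.1353, 0.0164]
eef_rot: [-1.572, 0.0, 1.57]
force: [2.0, -0.2, 5.2]
grip_width: 0.0001
```

Request:
step_arm(plan=[{"grip": 1, "slide": [0.003, 0, 0], "spin": 0}, {"grip": 1, "slide": [0.003, 0, 0], "spin": 0}, {"grip": 1, "slide": [0.003, 0, 0], "spin": 0}, {"grip": 1, "slide": [0.003, 0, 0], "spin": 0}, {"grip": 1, "slide": [0, 0, 0], "spin": 0}])

```text
time_s: 10.23
ee_pos: [0.507, -0.123, 0.0164]
eef_rot: [-1.571, 0.0, 1.571]
force: [3.4, -1.4, 5.0]
grip_width: 0.0
```

Request:
step_arm(plan=[{"grip": 1, "slide": [0.002, 0, 0], "spin": 0}, {"grip": 1, "slide": [0.002, 0, 0], "spin": 0}, {"grip": 1, "slide": [0, 0, 0], "spin": 0}])

```text
time_s: 10.48
ee_pos: [0.507, -0.1191, 0.0164]
eef_rot: [-1.571, 0.0, 1.571]
force: [3.6, -0.8, 4.7]
grip_width: 0.0006
```

```bash
python3 - <<'E'
from h import *
t=cams.camera("top");s=cams.camera("side")
a=cv2.resize(t[120:260,260:360],(400,560),interpolation=cv2.INTER_CUBIC)
b=cv2.resize(s[140:280,240:340],(400,560),interpolation=cv2.INTER_CUBIC)
cv2.imwrite("pics/c6.png",np.hstack([a,b]))
E
```

```text
(no output)
```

View pics/c6.png

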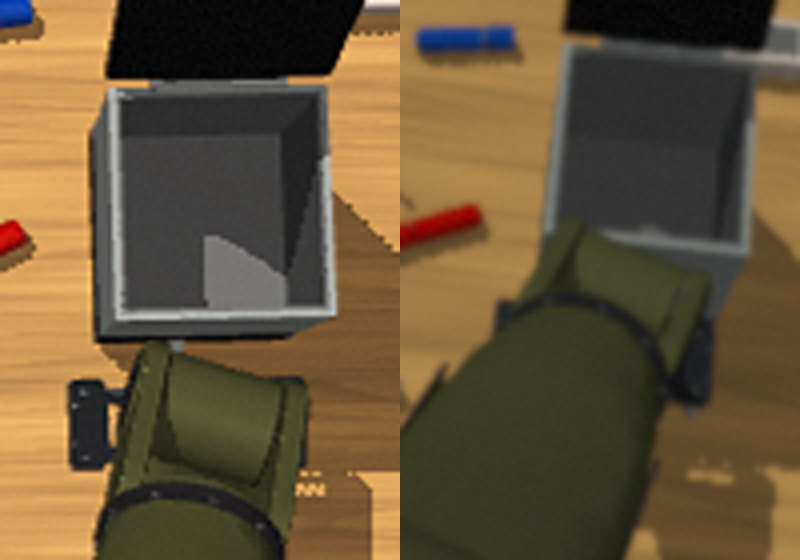

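Request:
step_arm(plan=[{"grip": 1, "slide": [0.002, 0, 0], "spin": 0}, {"grip": 1, "slide": [0.002, 0, 0], "spin": 0}, {"grip": 1, "slide": [0, 0, 0], "spin": 0}])

```text
time_s: 10.83
ee_pos: [0.5068, -0.1153, 0.0163]
eef_rot: [-1.571, 0.0, 1.57]
force: [2.2, -2.2, 4.8]
grip_width: 0.0001
```

Request:
step_arm(plan=[{"grip": 1, "slide": [0.002, 0, 0], "spin": 0}, {"grip": 1, "slide": [0.002, 0, 0], "spin": 0}, {"grip": 1, "slide": [0, 0, 0], "spin": 0}])

```text
time_s: 11.08
ee_pos: [0.5064, -0.1112, 0.0161]
eef_rot: [-1.57, 0.0, 1.57]
force: [-0.0, -2.8, 5.1]
grip_width: 0.0002
```

Request:
step_arm(plan=[{"grip": 1, "slide": [0.002, 0, 0], "spin": 0}, {"grip": 1, "slide": [0, 0, 0], "spin": 0}])

```text
time_s: 11.25
ee_pos: [0.5065, -0.1092, 0.0161]
eef_rot: [-1.57, -0.0, 1.57]
force: [-0.2, -3.5, 5.6]
grip_width: 0.0006
```

Request:
step_arm(plan=[{"grip": 1, "slide": [0.002, 0, 0], "spin": 0}, {"grip": 1, "slide": [0, 0, 0], "spin": 0}])

```text
time_s: 11.42
ee_pos: [0.5066, -0.1072, 0.0162]
eef_rot: [-1.57, -0.0, 1.57]
force: [-1.1, -1.9, 4.6]
grip_width: 0.0005
```

Request:
step_arm(plan=[{"grip": 1, "slide": [0.002, 0, 0], "spin": 0}, {"grip": 1, "slide": [0, 0, 0], "spin": 0}])

```text
time_s: 11.58
ee_pos: [0.5066, -0.1052, 0.0162]
eef_rot: [-1.571, -0.0, 1.57]
force: [-0.9, -2.3, 3.7]
grip_width: 0.0004
```

Request:
step_arm(plan=[{"grip": 1, "slide": [0.0015, 0, 0], "spin": 0}, {"grip": 1, "slide": [0, 0, 0], "spin": 0}])

```text
time_s: 11.75
ee_pos: [0.5067, -0.1037, 0.0162]
eef_rot: [-1.571, -0.0, 1.57]
force: [-0.3, -2.8, 4.7]
grip_width: 0.0004
```

Request:
step_arm(plan=[{"grip": 1, "slide": [0.0015, 0, 0], "spin": 0}, {"grip": 1, "slide": [0, 0, 0], "spin": 0}])

```text
time_s: 11.92
ee_pos: [0.5067, -0.1022, 0.0163]
eef_rot: [-1.571, 0.0, 1.57]
force: [-0.9, -2.2, 3.6]
grip_width: 0.0004
```

Request:
step_arm(plan=[{"grip": 1, "slide": [0.001, 0, 0], "spin": 0}, {"grip": 1, "slide": [0, 0, 0], "spin": 0}])

```text
time_s: 12.08
ee_pos: [0.5067, -0.1013, 0.0163]
eef_rot: [-1.571, -0.0, 1.57]
force: [-0.4, -2.4, 5.3]
grip_width: 0.0007
```

Request:
step_arm(plan=[{"grip": 1, "slide": [0.001, 0, 0], "spin": 0}, {"grip": 1, "slide": [0, 0, 0], "spin": 0}])

```text
time_s: 12.25
ee_pos: [0.5067, -0.1003, 0.0163]
eef_rot: [-1.571, -0.0, 1.57]
force: [-0.1, -2.5, 4.9]
grip_width: 0.0003
```

Request:
step_arm(plan=[{"grip": 1, "slide": [0.001, 0, 0], "spin": 0}, {"grip": 1, "slide": [0, 0, 0], "spin": 0}])

```text
time_s: 12.42
ee_pos: [0.5067, -0.0993, 0.0162]
eef_rot: [-1.571, 0.0, 1.57]
force: [-0.5, -4.0, 4.5]
grip_width: 0.0002
```

Request:
step_arm(plan=[{"grip": 1, "slide": [0.001, 0, 0], "spin": 0}, {"grip": 1, "slide": [0, 0, 0], "spin": 0}])

```text
time_s: 12.58
ee_pos: [0.5067, -0.0983, 0.0162]
eef_rot: [-1.571, 0.0, 1.57]
force: [-1.6, -2.8, 5.2]
grip_width: 0.0003
```

```bash
python3 - <<'E'
from h import *
t=cams.camera("top");s=cams.camera("side")
a=cv2.resize(t[180:260,270:340],(490,560),interpolation=cv2.INTER_CUBIC)
b=cv2.resize(s[200:280,270:320],(310,560),interpolation=cv2.INTER_CUBIC)
cv2.imwrite("pics/c7.png",np.clip(np.hstack([a,b]).astype(float)*1.5,0,255))
E
```

```text
[ WARN:0@3.596] global loadsave.cpp:1063 imwrite_ Unsupported depth image for selected encoder is fallbacked to CV_8U.
```

View pics/c7.png

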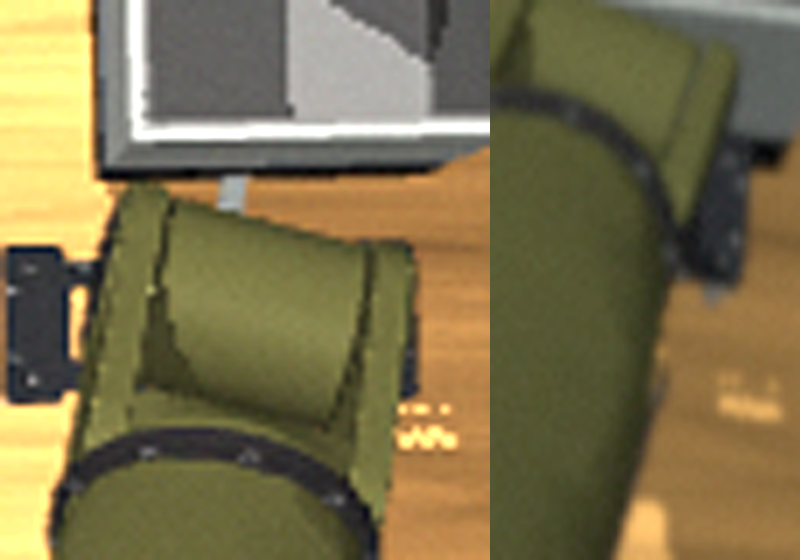

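```bash
python3 - <<'E'
from h import *
for u,v in((270+236/7-.4,180+178/7-.4),(270+230/7-.4,180+210/7-.4)): print(onz("top",u,v,.027).round(4))
for u,v in(((526-400)*.3125+270-.3,275*.3125+120-.3),((526-400)*.3125+270-.3,303*.3125+120-.3)): print(onz("top",u,v,.045).round(4))
E
```

```text
[ 0.5801 -0.1251  0.027 ]
[ 0.5651 -0.1219  0.027 ]
[ 0.5766 -0.1416  0.045 ]
[ 0.5483 -0.1409  0.045 ]
```

The strip has swung by about 0.148 rad, so the pedal is at the notch's end. I let up slowly.

Request:
step_arm(plan=[{"grip": 1, "slide": [0, -0.0007, 0], "spin": 0}, {"grip": 1, "slide": [0, -0.0007, 0], "spin": 0}, {"grip": 1, "slide": [0, -0.0007, 0], "spin": 0}, {"grip": 1, "slide": [0, -0.0007, 0], "spin": 0}, {"grip": 1, "slide": [0, -0.0007, 0], "spin": 0}, {"grip": 1, "slide": [0, -0.0007, 0], "spin": 0}, {"grip": 1, "slide": [0, 0, 0], "spin": 0}])

```text
time_s: 13.27
ee_pos: [0.5067, -0.0984, 0.0205]
eef_rot: [-1.571, -0.0, 1.57]
force: [-0.7, -0.8, 0.0]
grip_width: 0.0008
```

The force is gone, so the catch holds. I lift off, and refine the stick's axis from the first picture at the same time.

Request:
step_arm(plan=[{"grip": 1, "slide": [0, -0.01, 0], "spin": 0}, {"grip": 1, "slide": [0, -0.02, 0], "spin": 0}, {"grip": 1, "slide": [0, -0.025, 0], "spin": 0}, {"grip": 1, "slide": [0, -0.025, 0], "spin": 0}, {"grip": 1, "slide": [0, -0.025, 0], "spin": 0}, {"grip": 1, "slide": [0, -0.025, 0], "spin": 0}, {"grip": 1, "slide": [0, -0.025, 0], "spin": 0}, {"grip": 1, "slide": [0.02, -0.02, 0], "spin": 0}, {"grip": 0, "slide": [0.025, 0, 0], "spin": 5}, {"grip": -0.2, "slide": [0.025, 0, 0], "spin": 5}, {"grip": -0.2, "slide": [0.025, 0, 0], "spin": 5}, {"grip": -0.2, "slide": [0.025, 0, 0], "spin": 5}, {"grip": -0.2, "slide": [0.025, 0, 0], "spin": 0}])

```text
time_s: 14.35
ee_pos: [0.5282, 0.045, 0.1965]
eef_rot: [-1.571, -0.0, 1.215]
force: [0.2, -0.2, 0.1]
grip_width: 0.0302
```

```bash
python3 - <<'E'
from h import *
print(get_obs()["ee_pos"])
t=cams.camera("top");cv2.imwrite("pics/top8.png",t)
big=cv2.resize(t[175:225,195:230],None,fx=12,fy=12,interpolation=cv2.INTER_CUBIC)
hsv=cv2.cvtColor(big,cv2.COLOR_BGR2HSV);H,S,V=cv2.split(hsv)
ms={"orange":(H<14)&(S>190)&(V>150),"yellow":(H>=18)&(H<32)&(S>190)&(V>150),"white":(S<60)&(V>170)}
pts=[]
for k,m in ms.items():
    m=m.astype(np.uint8);n,l,st,ce=cv2.connectedComponentsWithStats(m)
    for i in range(1,n):
        if st[i,4]>150: 
            u,v=ce[i]/12-.46+[195,175];print(k,st[i,4],onz("top",u,v,.02).round(4));pts+= [q for q in np.argwhere(l==i)[:,::-1]]
p=np.array(pts,np.float32)
w=np.array([onz("top",*(q/12-.46+[195,175]),.018)[:2] for q in p[::5]],np.float32)
r=cv2.minAreaRect(w*1000);print(r)
L=cv2.fitLine(w,cv2.DIST_L2,0,.01,.01).ravel();print(L,np.arctan2(L[1],L[0]))
a=cv2.resize(t[110:260,180:360],(720,600),interpolation=cv2.INTER_CUBIC);cv2.imwrite("pics/c8.png",a)
E
```

```text
[0.52819803 0.04504631 0.1964658 ]
orange 408 [0.6486 0.154  0.02  ]
orange 5683 [0.5756 0.188  0.02  ]
yellow 6546 [0.6214 0.1702 0.02  ]
white 3119 [0.6408 0.1621 0.02  ]
white 4346 [0.6001 0.1796 0.02  ]Traceback (most recent call last):
  File "<stdin>", line 14, in <module>
  File "h.py", line 9, in onz
    o,d=ray(n,u,v);return o+d*(z-o[2])/d[2]
        ~~~^^^^^^^
  File "h.py", line 5, in ray
    c=cams.calibration(n);K=c["K"];T=c["T"]
ValueError: time passes only in moves, steps and waits
```

Request:
step_arm(plan=[{"grip": -0.2, "slide": [0.0, 0, 0], "spin": 1.1}, {"grip": -0.2, "slide": [0.025, 0, -0.004], "spin": 0}, {"grip": -0.2, "slide": [0.025, 0, -0.004], "spin": 0}, {"grip": -0.2, "slide": [0.025, 0, -0.004], "spin": 0}, {"grip": -0.2, "slide": [0.025, 0, -0.004], "spin": 0}, {"grip": -0.2, "slide": [0.025, 0, -0.004], "spin": 0}, {"grip": -0.2, "slide": [0.025, 0.01, -0.004], "spin": 0}, {"grip": -0.2, "slide": [0, 0.02, 0], "spin": 0}, {"grip": -0.2, "slide": [0, 0.025, 0], "spin": 0}, {"grip": -0.2, "slide": [0, 0.025, 0], "spin": 0}, {"grip": -0.2, "slide": [0, 0.025, 0], "spin": 0}, {"grip": -0.2, "slide": [0, 0.02, 0], "spin": 0}, {"grip": -0.2, "slide": [0, 0.01, 0], "spin": 0}, {"grip": -0.2, "slide": [0, 0, 0], "spin": 0}, {"grip": -0.2, "slide": [0, 0, 0], "spin": 0}])

```text
time_s: 15.65
ee_pos: [0.6051, 0.1745, 0.0613]
eef_rot: [-1.571, -0.0, 1.201]
force: [-0.1, 0.1, 0.5]
grip_width: 0.0563
```

```bash
python3 - <<'E'
from h import *
print(get_obs()["ee_pos"],get_obs()["grip_width"])
t=cams.camera("top");s=cams.camera("side")
a=cv2.resize(t[100:240,180:360],(514,400),interpolation=cv2.INTER_CUBIC)
b=cv2.resize(s[150:250,170:240],(280,400),interpolation=cv2.INTER_CUBIC)
cv2.imwrite("pics/c9.png",np.hstack([a,b]))
E
```

```text
[0.60514732 0.17452593 0.06129538] 0.05631834998180407
```

View pics/c9.png

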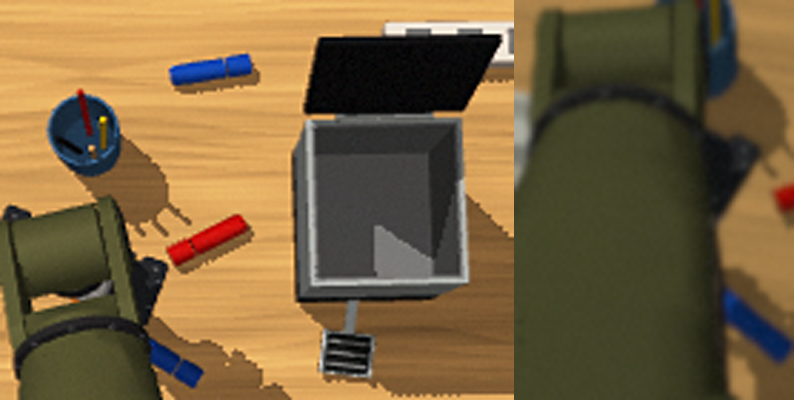

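The lid stays up and the pedal sits caught to the left (crop (347,354), about top (301,224)). I descend and grasp.

Request:
step_arm(plan=[{"grip": -0.2, "slide": [0.001, 0.02, 0], "spin": 0}, {"grip": -0.2, "slide": [0, 0.015, 0], "spin": 0}, {"grip": -0.2, "slide": [0, 0.01, 0], "spin": 0}, {"grip": -0.2, "slide": [0, 0.006, 0], "spin": 0}, {"grip": -0.2, "slide": [0, 0.0045, 0], "spin": 0}, {"grip": -0.2, "slide": [0, 0, 0], "spin": 0}, {"grip": 1, "slide": [0, 0, 0], "spin": 0}, {"grip": 1, "slide": [0, 0, 0], "spin": 0}, {"grip": 1, "slide": [0, 0, 0], "spin": 0}, {"grip": 1, "slide": [0, 0, 0], "spin": 0}, {"grip": 1, "slide": [0, 0, 0], "spin": 0}, {"grip": 1, "slide": [0, 0, 0], "spin": 0}], force=10)

```text
time_s: 16.75
ee_pos: [0.6053, 0.1759, 0.0052]
eef_rot: [-1.571, -0.0, 1.202]
force: [0.7, -0.3, 0.7]
grip_width: 0.0237
```

```bash
python3 - <<'E'
from h import *
for z in (.018,.022):
  print("pad left",onz("top",180+347*.35-.3,100+354*.35-.3,z).round(4))
  print("edges",onz("top",180+320*.35-.3,100+354*.35-.3,z).round(4),onz("top",180+374*.35-.3,100+354*.35-.3,z).round(4))
E
```

```text
pad left [ 0.5198 -0.1176  0.018 ]
edges [ 0.5201 -0.0866  0.018 ] [ 0.5194 -0.1487  0.018 ]
pad left [ 0.5197 -0.1172  0.022 ]
edges [ 0.52   -0.0862  0.022 ] [ 0.5193 -0.1481  0.022 ]
```

Request:
step_arm(plan=[{"grip": 1, "slide": [0, -0.015, 0], "spin": 0}, {"grip": 1, "slide": [0, -0.025, 0], "spin": 0}, {"grip": 1, "slide": [0, -0.025, 0], "spin": 0}, {"grip": 1, "slide": [0, -0.025, 0], "spin": 0}, {"grip": 1, "slide": [0, -0.025, 0], "spin": 0}, {"grip": 1, "slide": [0, -0.025, 0], "spin": 0}, {"grip": 1, "slide": [0, -0.025, 0], "spin": 0}, {"grip": 1, "slide": [0, -0.025, 0], "spin": 0}, {"grip": 1, "slide": [0, -0.025, 0], "spin": 0}, {"grip": 1, "slide": [0, -0.025, 0], "spin": 0}, {"grip": 1, "slide": [0, -0.025, 0], "spin": 0}, {"grip": 1, "slide": [0, 0, 0], "spin": -5.3}, {"grip": 1, "slide": [0, 0, 0], "spin": -5.3}, {"grip": 1, "slide": [0, 0, 0], "spin": -5.3}, {"grip": 1, "slide": [0, 0, 0], "spin": -5.2}, {"grip": 1, "slide": [0, 0, 0], "spin": 0}])

```text
time_s: 18.08
ee_pos: [0.6051, 0.1759, 0.2699]
eef_rot: [-1.571, 0.0, 1.574]
force: [-0.2, 0.5, -0.2]
grip_width: 0.0239
```

Request:
step_arm(plan=[{"grip": 1, "slide": [-0.012, 0, 0], "spin": 0}, {"grip": 1, "slide": [-0.024, 0, -0.003], "spin": 0}, {"grip": 1, "slide": [-0.024, 0, -0.003], "spin": 0}, {"grip": 1, "slide": [-0.024, 0, -0.003], "spin": 0}, {"grip": 1, "slide": [-0.024, 0, -0.003], "spin": 0}, {"grip": 1, "slide": [-0.024, 0, -0.003], "spin": 0}, {"grip": 1, "slide": [-0.024, 0, -0.003], "spin": 0}, {"grip": 1, "slide": [-0.024, 0, -0.003], "spin": 0}, {"grip": 1, "slide": [-0.024, 0, -0.003], "spin": 0}, {"grip": 1, "slide": [-0.024, 0, -0.003], "spin": 0}, {"grip": 1, "slide": [-0.024, 0, -0.003], "spin": 0}, {"grip": 1, "slide": [-0.024, 0, -0.003], "spin": 0}, {"grip": 1, "slide": [-0.024, 0, -0.003], "spin": 0}, {"grip": 1, "slide": [-0.014, 0, -0.003], "spin": 0}, {"grip": 1, "slide": [-0.005, 0, 0], "spin": 0}, {"grip": 1, "slide": [0, 0, 0], "spin": 0}])

```text
time_s: 19.42
ee_pos: [0.6438, -0.1441, 0.2696]
eef_rot: [-1.57, -0.0, 1.567]
force: [-0.7, 0.6, 0.1]
grip_width: 0.0237
```

```bash
python3 - <<'E'
from h import *
t=cams.camera("top");s=cams.camera("side")
a=cv2.resize(t[90:230,260:360],(400,560),interpolation=cv2.INTER_CUBIC)
b=cv2.resize(s[120:260,240:340],(400,560),interpolation=cv2.INTER_CUBIC)
cv2.imwrite("pics/c10.png",np.hstack([a,b]))
E
```

```text
(no output)
```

View pics/c10.png

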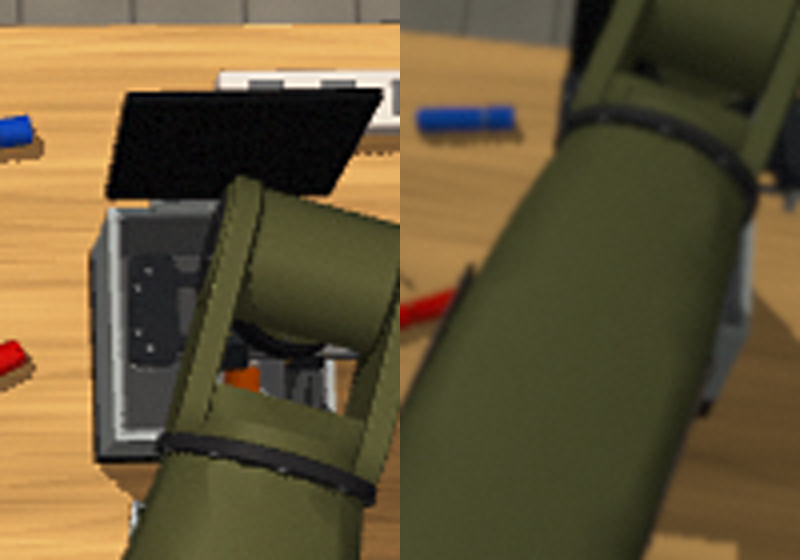

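```bash
python3 - <<'E'
from h import *
print(onz("top",260+241/4,90+393/4,.277),onz("top",260+115/4,90+437/4,.21),onz("top",260+335/4,90+415/4,.21))
E
```

```text
[ 0.60746086 -0.14307723  0.277     ] [ 0.58388621 -0.06189129  0.21      ] [ 0.59812995 -0.22106123  0.21      ]
```

Request:
step_arm(plan=[{"grip": 1, "slide": [0.002, 0.015, 0], "spin": 0}, {"grip": 1, "slide": [0, 0.015, 0], "spin": 0}, {"grip": 1, "slide": [0, 0.008, 0], "spin": 0}, {"grip": 1, "slide": [0, 0, 0], "spin": 0}, {"grip": 1, "slide": [0, 0, 0], "spin": 0}])

```text
time_s: 19.93
ee_pos: [0.644, -0.1404, 0.2323]
eef_rot: [-1.571, -0.0, 1.571]
force: [1.0, 0.8, 0.0]
grip_width: 0.0234
```

The cap end is at x≈0.60, inside the front wall at 0.587. Release.

Request:
step_arm(plan=[{"grip": -0.2, "slide": [0, 0, 0], "spin": 0}, {"grip": -0.2, "slide": [0, 0, 0], "spin": 0}, {"grip": -0.2, "slide": [0, 0, 0], "spin": 0}, {"grip": -0.2, "slide": [0, 0, 0], "spin": 0}, {"grip": -0.2, "slide": [0, 0, 0], "spin": 0}, {"grip": -0.2, "slide": [0, -0.02, 0], "spin": 0}, {"grip": -0.2, "slide": [0, -0.02, 0.01], "spin": 0}, {"grip": 0, "slide": [0, 0, 0.025], "spin": 0}, {"grip": 1, "slide": [0, 0, 0.025], "spin": 0}, {"grip": 1, "slide": [0.005, 0, 0.025], "spin": 0}, {"grip": 1, "slide": [0.005, 0, 0.025], "spin": 0}, {"grip": 1, "slide": [0.005, 0, 0.025], "spin": 0}, {"grip": 1, "slide": [0.006, 0, 0.005], "spin": 0}, {"grip": 1, "slide": [0, 0, 0], "spin": 0}])

```text
time_s: 21.1
ee_pos: [0.5034, -0.1195, 0.2729]
eef_rot: [-1.572, 0.0, 1.57]
force: [0.7, 0.7, 0.8]
grip_width: 0.0135
```

```bash
python3 - <<'E'
from h import *
t=cams.camera("top");s=cams.camera("side")
a=cv2.resize(t[100:240,260:360],(400,560),interpolation=cv2.INTER_CUBIC)
b=cv2.resize(s[120:260,240:340],(400,560),interpolation=cv2.INTER_CUBIC)
cv2.imwrite("pics/c11.png",np.hstack([a,b]))
E
```

```text
(no output)
```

View pics/c11.png

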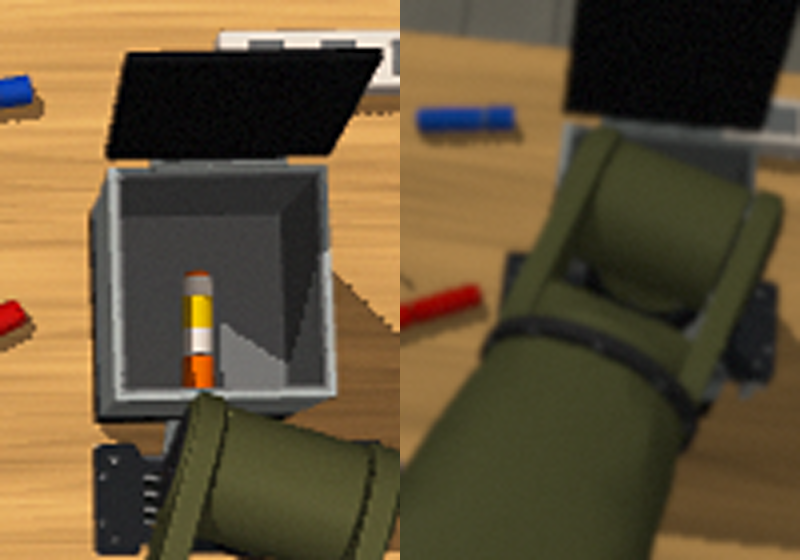

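The stick lies inside on the bin floor (crop (198,330)), and the lid is still held. Back to the pedal, descending over the plate's centre at y≈-0.118.

Request:
step_arm(plan=[{"grip": 1, "slide": [0, 0.025, -0.0035], "spin": 0}, {"grip": 1, "slide": [0, 0.025, 0], "spin": 0}, {"grip": 1, "slide": [0.0015, 0.025, 0], "spin": 0}, {"grip": 1, "slide": [0, 0.025, 0], "spin": 0}, {"grip": 1, "slide": [0, 0.025, 0], "spin": 0}, {"grip": 1, "slide": [0, 0.025, 0], "spin": 0}, {"grip": 1, "slide": [0, 0.025, 0], "spin": 0}, {"grip": 1, "slide": [0, 0.025, 0], "spin": 0}, {"grip": 1, "slide": [0, 0.02, 0], "spin": 0}, {"grip": 1, "slide": [0, 0.013, 0], "spin": 0}, {"grip": 1, "slide": [0, 0.007, 0], "spin": 0}, {"grip": 1, "slide": [0, 0, 0], "spin": 0}, {"grip": 1, "slide": [0, 0, 0], "spin": 0}], force=20)

```text
time_s: 22.28
ee_pos: [0.5081, -0.1187, 0.032]
eef_rot: [-1.571, -0.0, 1.57]
force: [0.2, 0.6, -1.0]
grip_width: 0.0005
```

Request:
step_arm(plan=[{"grip": 1, "slide": [0, 0.004, 0], "spin": 0}, {"grip": 1, "slide": [0, 0.003, 0], "spin": 0}, {"grip": 1, "slide": [0, 0.002, 0], "spin": 0}, {"grip": 1, "slide": [0, 0.0015, 0], "spin": 0}, {"grip": 1, "slide": [0, 0, 0], "spin": 0}])

```text
time_s: 22.7
ee_pos: [0.5074, -0.1185, 0.0213]
eef_rot: [-1.571, -0.0, 1.57]
force: [-0.8, 0.4, -1.1]
grip_width: 0.0005
```

Request:
step_arm(plan=[{"grip": 1, "slide": [0, 0.001, 0], "spin": 0}, {"grip": 1, "slide": [0, 0.001, 0], "spin": 0}, {"grip": 1, "slide": [0, 0.001, 0], "spin": 0}, {"grip": 1, "slide": [0, 0, 0], "spin": 0}])

```text
time_s: 23.03
ee_pos: [0.5074, -0.1185, 0.0183]
eef_rot: [-1.571, -0.0, 1.57]
force: [-0.1, -0.0, 0.1]
grip_width: -0.0
```

Request:
step_arm(plan=[{"grip": 1, "slide": [0, 0.0007, 0], "spin": 0}, {"grip": 1, "slide": [0, 0, 0], "spin": 0}])

```text
time_s: 23.2
ee_pos: [0.5075, -0.1185, 0.0177]
eef_rot: [-1.571, 0.0, 1.57]
force: [0.7, 0.2, -0.0]
grip_width: 0.0008
```

Request:
step_arm(plan=[{"grip": 1, "slide": [0, 0.0007, 0], "spin": 0}, {"grip": 1, "slide": [0, 0, 0], "spin": 0}])

```text
time_s: 23.37
ee_pos: [0.5076, -0.1186, 0.0171]
eef_rot: [-1.571, 0.0, 1.57]
force: [-1.3, -0.2, 1.4]
grip_width: 0.0004
```

Request:
step_arm(plan=[{"grip": 1, "slide": [0, 0.0005, 0], "spin": 0}, {"grip": 1, "slide": [0, 0, 0], "spin": 0}])

```text
time_s: 23.53
ee_pos: [0.5076, -0.1188, 0.0168]
eef_rot: [-1.571, 0.0, 1.57]
force: [-1.2, -2.4, 4.2]
grip_width: 0.0004
```

Request:
step_arm(plan=[{"grip": 1, "slide": [0, 0.0005, 0], "spin": 0}, {"grip": 1, "slide": [0, 0, 0], "spin": 0}])

```text
time_s: 23.7
ee_pos: [0.5076, -0.1187, 0.0162]
eef_rot: [-1.571, 0.0, 1.57]
force: [-0.6, -1.7, 4.1]
grip_width: 0.0005
```

Request:
step_arm(plan=[{"grip": 1, "slide": [0, 0.0004, 0], "spin": 0}, {"grip": 1, "slide": [0, 0, 0], "spin": 0}])

```text
time_s: 23.87
ee_pos: [0.5076, -0.1186, 0.0158]
eef_rot: [-1.571, 0.0, 1.57]
force: [-1.0, -2.2, 5.5]
grip_width: 0.0003
```

Request:
step_arm(plan=[{"grip": 1, "slide": [0, 0.0003, 0], "spin": 0}, {"grip": 1, "slide": [0, 0, 0], "spin": 0}])

```text
time_s: 24.03
ee_pos: [0.5077, -0.1187, 0.0156]
eef_rot: [-1.571, 0.0, 1.57]
force: [-1.9, -2.1, 6.6]
grip_width: 0.0009
```

Request:
step_arm(plan=[{"grip": 1, "slide": [-0.002, 0, 0], "spin": 0}, {"grip": 1, "slide": [-0.002, 0, 0], "spin": 0}, {"grip": 1, "slide": [0, 0, 0], "spin": 0}])

```text
time_s: 24.28
ee_pos: [0.5074, -0.1224, 0.0154]
eef_rot: [-1.57, -0.001, 1.57]
force: [-3.4, 1.0, 6.9]
grip_width: 0.0009
```

Request:
step_arm(plan=[{"grip": 1, "slide": [-0.002, -0.0004, 0], "spin": 0}, {"grip": 1, "slide": [-0.002, 0, 0], "spin": 0}, {"grip": 1, "slide": [-0.002, 0, 0], "spin": 0}, {"grip": 1, "slide": [-0.002, 0, 0], "spin": 0}, {"grip": 1, "slide": [0, 0, 0], "spin": 0}])

```text
time_s: 24.7
ee_pos: [0.5069, -0.1303, 0.0155]
eef_rot: [-1.569, -0.001, 1.57]
force: [-5.3, 0.8, 6.7]
grip_width: 0.0007
```

Request:
step_arm(plan=[{"grip": 1, "slide": [-0.002, 0, 0], "spin": 0}, {"grip": 1, "slide": [-0.002, 0, 0], "spin": 0}, {"grip": 1, "slide": [-0.002, 0, 0], "spin": 0}, {"grip": 1, "slide": [-0.002, 0, 0], "spin": 0}, {"grip": 1, "slide": [0, 0, 0], "spin": 0}])

```text
time_s: 25.12
ee_pos: [0.5068, -0.1383, 0.0155]
eef_rot: [-1.569, -0.001, 1.57]
force: [-4.4, 1.2, 6.6]
grip_width: 0.0005
```

Request:
step_arm(plan=[{"grip": 1, "slide": [-0.002, 0, 0], "spin": 0}, {"grip": 1, "slide": [-0.002, 0, 0], "spin": 0}, {"grip": 1, "slide": [0, 0, 0], "spin": 0}])

```text
time_s: 25.37
ee_pos: [0.5068, -0.1423, 0.0155]
eef_rot: [-1.569, -0.001, 1.57]
force: [-5.2, 1.4, 5.2]
grip_width: 0.0006
```

Request:
step_arm(plan=[{"grip": 1, "slide": [-0.002, 0, 0], "spin": 0}, {"grip": 1, "slide": [-0.002, 0, 0], "spin": 0}, {"grip": 1, "slide": [0, 0, 0], "spin": 0}])

```text
time_s: 25.62
ee_pos: [0.5069, -0.1463, 0.0155]
eef_rot: [-1.569, -0.001, 1.57]
force: [-4.4, 0.6, 6.2]
grip_width: 0.0003
```

Request:
step_arm(plan=[{"grip": 1, "slide": [-0.002, 0, 0], "spin": 0}, {"grip": 1, "slide": [-0.002, 0, 0], "spin": 0}, {"grip": 1, "slide": [0, 0, 0], "spin": 0}])

```text
time_s: 25.87
ee_pos: [0.5074, -0.1502, 0.0157]
eef_rot: [-1.57, -0.001, 1.57]
force: [-1.1, 1.6, 6.0]
grip_width: 0.0006
```

```bash
python3 - <<'E'
from h import *
t=cams.camera("top");s=cams.camera("side")
a=cv2.resize(t[180:260,270:340],(490,560),interpolation=cv2.INTER_CUBIC)
b=cv2.resize(s[200:280,270:320],(310,560),interpolation=cv2.INTER_CUBIC)
cv2.imwrite("pics/c12.png",np.clip(np.hstack([a,b]).astype(float)*1.5,0,255).astype(np.uint8))
E
```

```text
(no output)
```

View pics/c12.png

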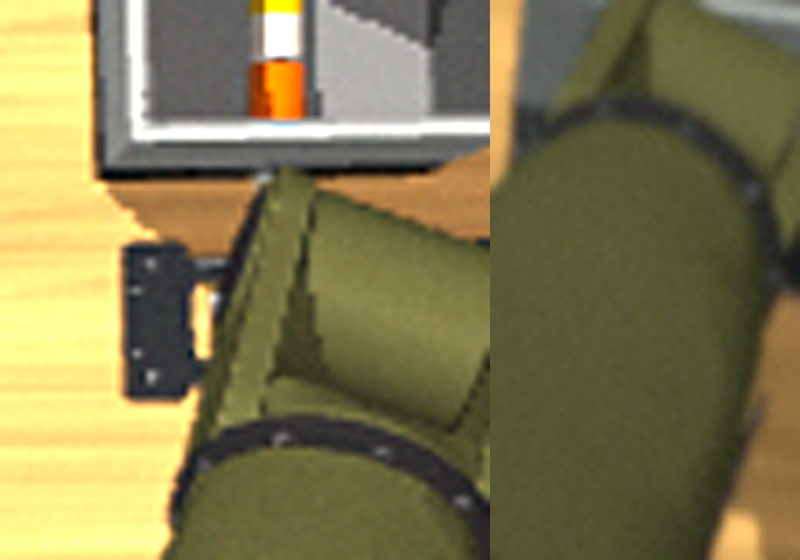

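Request:
step_arm(plan=[{"grip": 1, "slide": [-0.002, 0, 0], "spin": 0}, {"grip": 1, "slide": [-0.002, 0, 0], "spin": 0}, {"grip": 1, "slide": [0, 0, 0], "spin": 0}])

```text
time_s: 26.22
ee_pos: [0.5075, -0.1542, 0.0157]
eef_rot: [-1.571, -0.001, 1.57]
force: [-0.1, 2.3, 5.2]
grip_width: 0.0004
```

Request:
step_arm(plan=[{"grip": 1, "slide": [-0.002, 0, 0], "spin": 0}, {"grip": 1, "slide": [-0.002, 0, 0], "spin": 0}, {"grip": 1, "slide": [0, 0, 0], "spin": 0}])

```text
time_s: 26.47
ee_pos: [0.5075, -0.1583, 0.0157]
eef_rot: [-1.571, -0.001, 1.57]
force: [-0.8, 1.5, 5.4]
grip_width: -0.0
```

The tip slips at the right-hand end, so the pedal is in the middle. I ease up slowly, checking that the pedal follows (spring force stays about 5 N).

Request:
step_arm(plan=[{"grip": 1, "slide": [0, -0.0005, 0], "spin": 0}, {"grip": 1, "slide": [0, -0.0005, 0], "spin": 0}, {"grip": 1, "slide": [0, -0.0005, 0], "spin": 0}, {"grip": 1, "slide": [0, -0.0005, 0], "spin": 0}, {"grip": 1, "slide": [0, -0.0005, 0], "spin": 0}, {"grip": 1, "slide": [0, -0.0005, 0], "spin": 0}, {"grip": 1, "slide": [0, -0.0005, 0], "spin": 0}, {"grip": 1, "slide": [0, -0.0005, 0], "spin": 0}])

```text
time_s: 27.13
ee_pos: [0.5074, -0.1585, 0.0198]
eef_rot: [-1.571, -0.0, 1.57]
force: [-1.6, 3.1, 4.6]
grip_width: 0.0003
```

Request:
step_arm(plan=[{"grip": 1, "slide": [0, -0.0005, 0], "spin": 0}, {"grip": 1, "slide": [0, -0.0005, 0], "spin": 0}, {"grip": 1, "slide": [0, -0.0005, 0], "spin": 0}, {"grip": 1, "slide": [0, -0.0005, 0], "spin": 0}, {"grip": 1, "slide": [0, -0.0005, 0], "spin": 0}, {"grip": 1, "slide": [0, -0.0005, 0], "spin": 0}, {"grip": 1, "slide": [0, -0.0005, 0], "spin": 0}, {"grip": 1, "slide": [0, -0.0005, 0], "spin": 0}])

```text
time_s: 27.8
ee_pos: [0.5074, -0.1585, 0.0238]
eef_rot: [-1.571, 0.0, 1.57]
force: [-3.2, 1.8, 5.4]
grip_width: 0.0007
```

The pedal is following freely. I continue.

Request:
step_arm(plan=[{"grip": 1, "slide": [0, -0.0005, 0], "spin": 0}, {"grip": 1, "slide": [0, -0.0005, 0], "spin": 0}, {"grip": 1, "slide": [0, -0.0005, 0], "spin": 0}, {"grip": 1, "slide": [0, -0.0005, 0], "spin": 0}, {"grip": 1, "slide": [0, -0.0005, 0], "spin": 0}, {"grip": 1, "slide": [0, -0.0005, 0], "spin": 0}, {"grip": 1, "slide": [0, -0.0005, 0], "spin": 0}, {"grip": 1, "slide": [0, -0.0005, 0], "spin": 0}, {"grip": 1, "slide": [0, -0.0005, 0], "spin": 0}, {"grip": 1, "slide": [0, -0.0005, 0], "spin": 0}, {"grip": 1, "slide": [0, -0.0005, 0], "spin": 0}, {"grip": 1, "slide": [0, -0.0005, 0], "spin": 0}, {"grip": 1, "slide": [0, -0.0005, 0], "spin": 0}, {"grip": 1, "slide": [0, -0.0005, 0], "spin": 0}, {"grip": 1, "slide": [0, -0.0005, 0], "spin": 0}, {"grip": 1, "slide": [0, -0.0005, 0], "spin": 0}, {"grip": 1, "slide": [0, -0.0005, 0], "spin": 0}, {"grip": 1, "slide": [0, -0.0005, 0], "spin": 0}, {"grip": 1, "slide": [0, -0.0005, 0], "spin": 0}, {"grip": 1, "slide": [0, -0.0005, 0], "spin": 0}])

```text
time_s: 29.47
ee_pos: [0.5074, -0.1586, 0.0338]
eef_rot: [-1.571, 0.0, 1.57]
force: [-3.7, 2.2, 5.7]
grip_width: 0.0003
```

Request:
step_arm(plan=[{"grip": 1, "slide": [0, -0.0005, 0], "spin": 0}, {"grip": 1, "slide": [0, -0.0005, 0], "spin": 0}, {"grip": 1, "slide": [0, -0.0005, 0], "spin": 0}, {"grip": 1, "slide": [0, -0.0005, 0], "spin": 0}, {"grip": 1, "slide": [0, -0.0005, 0], "spin": 0}, {"grip": 1, "slide": [0, -0.0005, 0], "spin": 0}, {"grip": 1, "slide": [0, -0.0005, 0], "spin": 0}, {"grip": 1, "slide": [0, -0.0005, 0], "spin": 0}, {"grip": 1, "slide": [0, -0.0005, 0], "spin": 0}, {"grip": 1, "slide": [0, -0.0005, 0], "spin": 0}])

```text
time_s: 30.3
ee_pos: [0.5075, -0.1586, 0.0389]
eef_rot: [-1.571, 0.0, 1.57]
force: [-2.5, 1.8, 6.3]
grip_width: 0.0004
```

```bash
python3 - <<'E'
from h import *
t=cams.camera("top")
cv2.imwrite("pics/c13.png",cv2.resize(t[120:260,260:360],(400,560),interpolation=cv2.INTER_CUBIC))
E
```

```text
(no output)
```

View pics/c13.png

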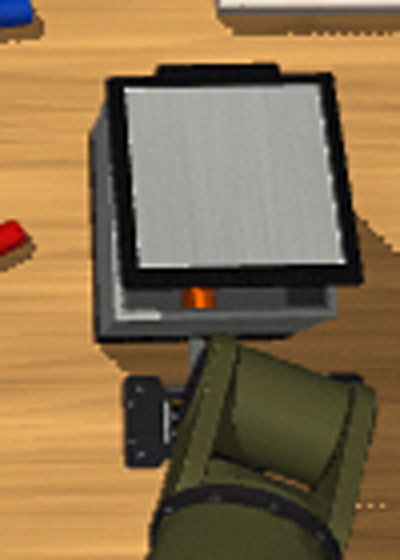

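The lid is following down, about 30° open. Even slower for the last part.

Request:
step_arm(plan=[{"grip": 1, "slide": [0, -0.0003, 0], "spin": 0}, {"grip": 1, "slide": [0, -0.0003, 0], "spin": 0}, {"grip": 1, "slide": [0, -0.0003, 0], "spin": 0}, {"grip": 1, "slide": [0, -0.0003, 0], "spin": 0}, {"grip": 1, "slide": [0, -0.0003, 0], "spin": 0}, {"grip": 1, "slide": [0, -0.0003, 0], "spin": 0}, {"grip": 1, "slide": [0, -0.0003, 0], "spin": 0}, {"grip": 1, "slide": [0, -0.0003, 0], "spin": 0}, {"grip": 1, "slide": [0, -0.0003, 0], "spin": 0}, {"grip": 1, "slide": [0, -0.0003, 0], "spin": 0}, {"grip": 1, "slide": [0, -0.0003, 0], "spin": 0}, {"grip": 1, "slide": [0, -0.0003, 0], "spin": 0}, {"grip": 1, "slide": [0, -0.0003, 0], "spin": 0}, {"grip": 1, "slide": [0, -0.0003, 0], "spin": 0}, {"grip": 1, "slide": [0, -0.0003, 0], "spin": 0}, {"grip": 1, "slide": [0, -0.0003, 0], "spin": 0}, {"grip": 1, "slide": [0, -0.0003, 0], "spin": 0}, {"grip": 1, "slide": [0, -0.0003, 0], "spin": 0}, {"grip": 1, "slide": [0, -0.0003, 0], "spin": 0}, {"grip": 1, "slide": [0, -0.0003, 0], "spin": 0}])

```text
time_s: 32.02
ee_pos: [0.5078, -0.1586, 0.045]
eef_rot: [-1.572, 0.0, 1.57]
force: [0.3, 2.5, 4.6]
grip_width: 0.0003
```

Request:
step_arm(plan=[{"grip": 1, "slide": [0, -0.0003, 0], "spin": 0}, {"grip": 1, "slide": [0, -0.0003, 0], "spin": 0}, {"grip": 1, "slide": [0, -0.0003, 0], "spin": 0}, {"grip": 1, "slide": [0, -0.0003, 0], "spin": 0}, {"grip": 1, "slide": [0, -0.0003, 0], "spin": 0}, {"grip": 1, "slide": [0, -0.0003, 0], "spin": 0}, {"grip": 1, "slide": [0, -0.0003, 0], "spin": 0}, {"grip": 1, "slide": [0, -0.0003, 0], "spin": 0}, {"grip": 1, "slide": [0, -0.0003, 0], "spin": 0}, {"grip": 1, "slide": [0, -0.0003, 0], "spin": 0}, {"grip": 1, "slide": [0, -0.0003, 0], "spin": 0}, {"grip": 1, "slide": [0, -0.0003, 0], "spin": 0}, {"grip": 1, "slide": [0, -0.0003, 0], "spin": 0}, {"grip": 1, "slide": [0, -0.0003, 0], "spin": 0}, {"grip": 1, "slide": [0, -0.0003, 0], "spin": 0}, {"grip": 1, "slide": [0, -0.0003, 0], "spin": 0}, {"grip": 1, "slide": [0, -0.0003, 0], "spin": 0}, {"grip": 1, "slide": [0, -0.0003, 0], "spin": 0}, {"grip": 1, "slide": [0, -0.0003, 0], "spin": 0}, {"grip": 1, "slide": [0, -0.0003, 0], "spin": 0}])

```text
time_s: 33.68
ee_pos: [0.5073, -0.1585, 0.0506]
eef_rot: [-1.57, 0.0, 1.57]
force: [-0.4, 0.4, -0.1]
grip_width: 0.0005
```

The pedal is fully up and the force is gone. I retreat clear and check.

Request:
step_arm(plan=[{"grip": 1, "slide": [0, -0.003, 0], "spin": 0}, {"grip": 1, "slide": [0, -0.01, 0], "spin": 0}, {"grip": 1, "slide": [0, -0.02, 0], "spin": 0}, {"grip": 1, "slide": [0, -0.025, 0.005], "spin": 0}, {"grip": 1, "slide": [0, -0.025, 0.01], "spin": 0}, {"grip": 1, "slide": [0, -0.025, 0.015], "spin": 0}, {"grip": 1, "slide": [0, -0.02, 0.02], "spin": 0}, {"grip": 1, "slide": [0, 0, 0.025], "spin": 0}, {"grip": 1, "slide": [0, 0, 0.025], "spin": 0}, {"grip": 1, "slide": [0.025, 0, 0.02], "spin": 0}, {"grip": 1, "slide": [0.025, 0, 0], "spin": 0}, {"grip": 1, "slide": [0.025, 0, 0], "spin": 0}, {"grip": 1, "slide": [0.025, 0, 0], "spin": 0}, {"grip": 1, "slide": [0.025, 0, 0], "spin": 0}, {"grip": 1, "slide": [0, 0, 0], "spin": 0}])

```text
time_s: 34.93
ee_pos: [0.3873, -0.0308, 0.1796]
eef_rot: [-1.572, -0.0, 1.572]
force: [0.5, 0.1, 0.4]
grip_width: 0.0007
```

```bash
python3 - <<'E'
from h import *
t=cams.camera("top");cv2.imwrite("pics/top14.png",t)
t0=cv2.imread("pics/top0.png");d=cv2.absdiff(t,t0).max(2)
k,l,st,c=cv2.connectedComponentsWithStats((d>40).astype(np.uint8));print([s.tolist() for s in st[1:] if s[4]>8])
print(get_obs()["time_s"],get_obs()["force"])
E
```

```text
[[204, 184, 19, 33, 325], [246, 254, 128, 130, 8653], [14, 316, 132, 68, 4750], [127, 345, 112, 39, 1597], [256, 359, 5, 13, 30], [243, 360, 3, 6, 11], [267, 361, 35, 23, 335], [249, 365, 20, 19, 86], [306, 379, 8, 5, 14]]
34.9833 [0.06456323 0.1497835  0.58754681]
```

View pics/top14.png

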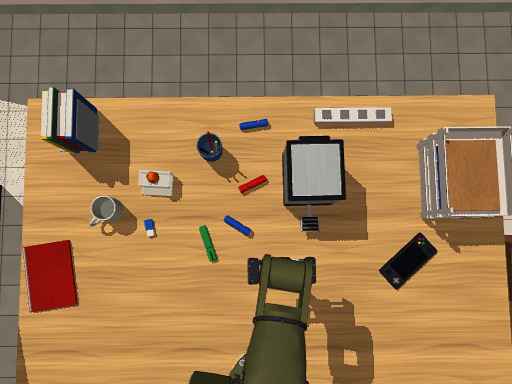

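The top view shows the lid shut at (315,170) and the pedal up in the middle at (310,224). Compared with the first picture, only the missing stick at (213,199) and the arm differ.

```bash
python3 -c "from station import hand_in;print(hand_in())"
```

```text
the job is handed in; nothing more can be done
None
```

The glue stick is in the bin and the lid is shut. I handed the job in at about 35 s of the 72 s allowed; `hand_in()` gives no verdict.

**Opening:** I pressed the pedal until I lightly felt the stop. The highest force I read was 12.8 N, below the 20 N limit. I backed off about 1.5 mm, slid the pedal left to the end of the notch and let it up. The lid stayed up by itself.

**Dropping the stick:** A picture showed the stick on the bin floor before I went back to the pedal.

**Closing:** I pressed the pedal free with about 7 N, brought it back to the middle and eased it up at 6 mm/s, then 3.6 mm/s. The spring force stayed on the tool until near the top, and read zero once the pedal was fully up. I did not watch the final moment of the lid closing, so the soft close rests on those forces and the slow speed.

**Last checks:** The final top view shows the lid shut, the pedal up in the middle and the arm clear of everything. Compared with the first picture, only the stick's old place and the arm differ. No checks failed, but I did not compare the side camera at the end. While sliding left, the fingertip went about 5 mm past where I expected the plate's rim without meeting it. A picture showed the pedal at the end of the notch anyway.

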